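# Fit and lock the blade guard on the slicer

## Task

Nudge the slicer's blade guard sideways along its ledge until its hole drops over the locating pin and it lies flat on the sloping bed. Then, with the slotted-screw key, turn both captive screws clockwise to their stops so that their tongues lie over the guard, and put the key back in its stand, fully down and let go. Turn the screws only with the key, and leave the bowls, dishes and jar where they are.

Things in the scene. Friction and masses are not known exactly. Their poses are not given: they have to be found in the camera images.
- bed: steel bed of a fixed bench slicer, sloping up at 30 degrees away from the robot. Origin: on its surface at the foot of the locating pin. x points up the slope, y left across the slope (level), z is the bed's outward normal, leaning 30 degrees from vertical towards the robot. Spans x -103 to 77 mm, y +-110 mm. Behind its high end a motor housing, no higher than the bed
- pin_tip (a point): tip of the fixed brass locating pin, at z = 8 mm of the bed. The pin is 12 mm thick, 8 mm tall, its last 4 mm a cone narrowing to 6 mm
- ledge (a point): top of the ledge across the bed's low end: 14 mm high, its upper face at x = -93 mm of the bed. The guard's low edge rests against it, which keeps the guard in line with the pin
- guard: loose aluminium blade guard, 110 (x, up the slope) x 150 (y) x 6 mm, 0.2 to 0.4 kg; origin mid-underside, z out of its upper face. At first its low edge is on the bed at the ledge and its upper part on the pin's tip, so it is tipped 5 degrees more than the bed, and 20 to 42 mm too far left (+y of the bed). Pushed to the right along the ledge it drops 8 mm at the pin
- guard_handle (a point): middle of the top of the guard's handle: a solid black bar 64 mm long along the guard's x, 14 mm wide along its y, standing from 6 to 32 mm above the guard's underside. The point is 12 mm down the slope from the guard's origin
- guard_hole (a point): centre of the guard's 17 mm through hole at the underside, 38 mm up from the guard's origin along its x; seated, it lies at the bed's origin
- screw_left (a joint): left captive quarter-turn screw, axis along the bed's z at x = 43, y = +62 mm of the bed. Rad, growing clockwise seen from above the bed. At 0 slot and tongue lie along the bed's y (tongue to the right); at 1.57 along the bed's x, tongue pointing down the slope over the seated guard; stop at 1.6. Starts at 0 to 0.35. Stays where left; friction 0.1 N m
- screw_right (a joint): right captive screw, the same in all respects, at x = 43, y = -62 mm of the bed
- screw_left_slot (a point): centre of the floor of the left screw's slot, on its axis, 16 mm off the bed. The dark steel head is 40 mm across; the straight slot runs right across it in line with the tongue, 9 mm wide and 11 mm deep, open at both ends, widening to 14 mm over its top 2.5 mm
- screw_right_slot (a point): the same point of the right screw
- tongue_left (a point): end of the left screw's tongue, 48 mm from its axis; the flat tongue is 14 mm wide, 5 mm thick, its underside 9 mm off the bed (3 mm above a seated guard). A guard that is not seated blocks it
- tongue_right (a point): the same point of the right screw
- key: loose slot key, 112 mm long, 0.1 to 0.2 kg, upright in its stand. Origin mid bottom edge of the blade, z up towards the handle. Steel blade 24 mm wide along y, 4 mm thick along x, from 0 to 18 mm; round shank 12 mm thick up to 62 mm; black block handle from 62 to 112 mm, 52 mm along y, 22 mm along x (hold it across x)
- key_handle (a point): middle of the top of the key's handle
- stand: fixed white block 64 mm (x) x 84 mm (y) x 70 mm high with a through pocket 20 mm (x) x 34 mm (y) down its middle, its mouth chamfered 3 mm; origin at the centre of its underside. The key hangs in it with the underside of its handle on the block's top, its blade's bottom edge 8 mm above the table, blade along the stand's y (either way round)
- bowl_a: small black bowl, 100 mm across, 50 mm high, origin at its base; on the far right. Not to be disturbed
- bowl_b: another such bowl, to the left. Not to be disturbed
- dish_a: square white dish, 75 mm, 50 mm high, origin at its base; to the left. Not to be disturbed
- dish_b: another such dish, to the left and nearer the robot. Not to be disturbed
- jar: glass jar, 68 mm across, 100 mm high, origin at its base; right of the key's stand. Not to be disturbed
There are look-alikes about, which are no part of the job. Leave any green or orange look-alike of the key alone. There is more than one size of the guard; the job needs the smaller.

How it is judged:
By the outcome, as a careful person would: the job done as asked, in the order asked, and still so for the second after the job is handed in, with the robot touching nothing.
It also fails if it takes over 72 s, if anything falls off the work surface, if the arm or the gripper's body presses on something with over 40 N, if the wrist force passes 120 N, or if a joint passes its speed limit or range.

## Robot

A 6-joint arm with a two-finger parallel gripper is mounted at the origin on the work surface. World frame = base frame: x ahead of the robot, y to its left, z up, the work surface at z = 0. Lengths are in m, angles in rad, forces in N, time in s.
With the tool pointing down it reaches from about 0.4 to 0.925 m from the base axis. Payload 3.4 kg.
Tool frame: the origin (TCP) lies between the finger pads; the fingertips stand ctrl.tcp_to_tips ahead of it and the grasp point (between the pads) is the TCP (ctrl.tcp_to_tips is the distance from the TCP to the fingertips, in m); z points along the fingers, y is the direction in which the jaws open and shut (so a half turn about z gives the same grasp; the last joint's range is limited). The gripper opens to 85 mm and grips with 20 to 120 N. Pads are 22 mm wide; open, the fingers measure 114 mm over their backs; the gripper's body (76 mm by 85 mm) begins 54 mm behind the grasp point. The pads swing forward as they close: fully open they stand 13 mm farther back than shut.
Start: joints at [1.133, 0.307, 1.506, -0, 1.328, -0.073], TCP at [0.205, 0.537, 0.25] pointing down, gripper open.
Joint ranges: [-3.12, 3.12], [-1.05, 2.28], [0.14, 2.33], [-1.42, 4.57], [0.1, 2.73], [-2.68, 2.68]. Speed limits (rad/s): [2.57, 2.57, 3.14, 3.14, 3.14, 3.14].

## Interface

Orientations are given as a rotation vector (axis times angle).
In Python, from rig import ctrl, claw, inverse_kinematics, vision, current_time_s, current_joint_positions, current_joint_velocities, current_effort, current_tcp_pos, current_tcp_rot, current_ft_force, current_torque, current_opening gives the robot as it stands. Calls block until the motion is done:
- ctrl.move_ptp(position, orientation): joint-space move of the TCP to a pose.
- ctrl.move_straight(position, v=0.15, rotation=None, f_stop=None): straight line of the TCP; rotation=None keeps the orientation; v is the mean speed in m/s. With f_stop (N) it stops when the force on the tool has changed by that much, and returns True; else False.
- ctrl.move_j(angles): joint-space move.
- claw.command_gripper(opening, force=None): opening from 0.0 (shut) to 1.0 (fully open); force is the grip in N (None keeps the last); returns when the fingers have stopped.
- ctrl.pause(seconds).
- inverse_kinematics(position, orientation): joint angles nearest the present ones, or None.
- vision.get_image(name): name is "side" or "top" or "wrist"; returns a dict with "pixels" (400x640x3 uint8, blue, green, red), "fx", "fy", "cx", "cy" (pixels), "pose" (4x4, takes a point from camera to world coordinates). Camera axes: x right, y down, z forward; pixel columns grow to the right and rows downward; lengths in m; the calibration is good to about 2 mm. A picture is of the moment at which its call begins. There is no depth.
A pose or a line that the arm cannot do raises ctrl.Unreachable and nothing moves.
- ctrl.finish_job(): hands the job in, once; it reports no verdict.
Trained networks look in a picture, given as the dict that the camera call returned (one of the last four; its "shot" number tells which), for a name from the list of things; names that differ only in an ending like _2 or _b are one class to them, and where a whole thing is asked for, a point or a joint stands for the part that bears it (a point fixed in the world has none). Each returns a list of dicts, best first, with "confidence" (0 to 1); they miss things now and then, are a little off and sometimes report something else, mostly with a low value. They report only what shows in the picture. A call takes as long as a camera call. They do not tell look-alikes from the thing itself.
- vision.recognise(picture, query): "uv" ([column, row] in pixels, amid what is visible of it).
- vision.trace(picture, query): "region" (400x640 bool, what is visible of it) and "uv" ([column, row] in pixels, amid what is visible of it).
- vision.place_of(picture, query): "uv" ([column, row] in pixels: a listed point, or the origin of a listed thing).
Readings, each from a call of its own:
- current_time_s(): time.
- current_joint_positions(): joint angles.
- current_joint_velocities(): joint speeds.
- current_effort(): joint torques, N m.
- current_tcp_pos(): TCP position.
- current_tcp_rot(): TCP orientation.
- current_ft_force(): force on the tool from outside, world axes, zero at the start.
- current_torque(): the same for the moment, N m.
- current_opening(): opening from 0.0 (shut) to 1.0 (fully open).
Only numpy, scipy, OpenCV 4.12 (cv2) and the standard library are available. Lean on these libraries where they do the work, as an engineer would, in place of code of your own. Each camera call takes 0.05 s, during which the arm holds its last target.

## Working session

There is one attempt and no reset: what is moved stays moved. The work goes in short steps, each a Python script; the robot and the scene stay as the last script left them, time stands still between calls to the robot, and variables do not carry over. Pictures are saved under pics/ and viewed, and the job is handed in when it is done.

```bash
ls; mkdir -p pics; cat > h.py <<'E'
import numpy as np, cv2
from scipy.spatial.transform import Rotation as R
from rig import *
def save(p,name): cv2.imwrite(f'pics/{name}.png',p['pixels'])
def ray(p,uv):
    d=np.array([(uv[0]-p['cx'])/p['fx'],(uv[1]-p['cy'])/p['fy'],1.0]); T=np.array(p['pose'])
    d=T[:3,:3]@d; return T[:3,3],d/np.linalg.norm(d)
def tri(obs):
    A=np.zeros((3,3));b=np.zeros(3)
    for p,uv in obs:
        o,d=ray(p,uv);M=np.eye(3)-np.outer(d,d);A+=M;b+=M@o
    x=np.linalg.solve(A,b)
    return x,[np.linalg.norm((np.eye(3)-np.outer(ray(p,uv)[1],ray(p,uv)[1]))@(x-ray(p,uv)[0])) for p,uv in obs]
def onz(p,uv,z):
    o,d=ray(p,uv);return o+d*(z-o[2])/d[2]
def proj(p,X):
    T=np.array(p['pose']);c=T[:3,:3].T@(np.asarray(X)-T[:3,3]);return np.array([p['fx']*c[0]/c[2]+p['cx'],p['fy']*c[1]/c[2]+p['cy']])
E
python3 - <<'E'
from h import *
print(current_time_s(),ctrl.tcp_to_tips,current_tcp_rot())
for n in ['side','top','wrist']:
    p=vision.get_image(n);save(p,n+'0');print(n,p['fx'],p['fy'],p['cx'],p['cy'],np.round(p['pose'],4).tolist())
    for q in ['pin_tip','guard','guard_handle','guard_hole','screw_left_slot','screw_right_slot','tongue_left','tongue_right','key','key_handle','stand','bed','ledge']:
        print(q,[(np.round(r['uv'],1).tolist(),round(r['confidence'],2)) for r in vision.place_of(p,q)][:4])
print(current_time_s())
E
```

```text
pics
0.0 0.019 [-5.69862721e-01 -3.08894643e+00  3.05993975e-03]
side 418.90978175586037 418.90978175586037 328.3405706302331 201.86489545422873 [[0.9932, -0.0841, 0.0811, 0.3858], [-0.1148, -0.5719, 0.8123, -1.035], [-0.0219, -0.816, -0.5776, 0.812], [0.0, 0.0, 0.0, 1.0]]
pin_tip [([363.2, 180.1], 0.71)]
guard [([255.5, 306.0], 0.63), ([352.1, 183.4], 0.57), ([367.2, 161.0], 0.29)]
guard_handle [([342.2, 176.8], 0.82), ([257.1, 326.2], 0.65)]
guard_hole [([271.2, 291.1], 0.75), ([359.0, 176.3], 0.69)]
screw_left_slot [([367.5, 166.7], 0.66)]
screw_right_slot [([377.9, 182.8], 0.62)]
tongue_left [([367.7, 172.5], 0.66)]
tongue_right [([382.6, 195.3], 0.62)]
key [([346.7, 289.1], 0.73), ([389.0, 308.0], 0.67), ([379.5, 283.0], 0.54)]
key_handle [([389.1, 275.8], 0.83), ([382.7, 252.1], 0.79), ([347.7, 256.4], 0.73)]
stand [([367.5, 165.1], 0.71), ([347.1, 292.0], 0.62)]
bed [([342.5, 181.5], 0.69), ([363.4, 179.4], 0.63), ([359.3, 156.6], 0.62)]
ledge [([335.1, 195.6], 0.75)]
top 428.20245538801345 428.20245538801345 314.2309974022772 196.11609581886938 [[-0.0062, -0.9992, 0.0394, 0.4
[... 444 characters left out ...]
left [([280.2, 153.7], 0.57), ([277.0, 162.2], 0.38)]
tongue_right []
key [([386.6, 169.2], 0.72), ([408.6, 169.1], 0.64), ([395.6, 192.7], 0.51)]
key_handle [([400.9, 193.3], 0.58), ([418.4, 160.7], 0.57), ([394.9, 164.0], 0.56)]
stand [([392.3, 193.5], 0.65)]
bed [([286.0, 159.3], 0.56)]
ledge [([287.2, 187.9], 0.82)]
wrist 288.2661411935034 288.2661411935034 320.75840159509744 200.30702797753702 [[0.3569, 0.8848, 0.2995, 0.1286], [0.9342, -0.3379, -0.1148, 0.5675], [-0.0004, 0.3208, -0.9472, 0.3737], [0.0, 0.0, 0.0, 1.0]]
pin_tip []
guard []
guard_handle []
guard_hole []
screw_left_slot []
screw_right_slot []
tongue_left []
tongue_right []
key []
key_handle []
stand []
bed []
ledge []
2.1
```

View pics/side0.png

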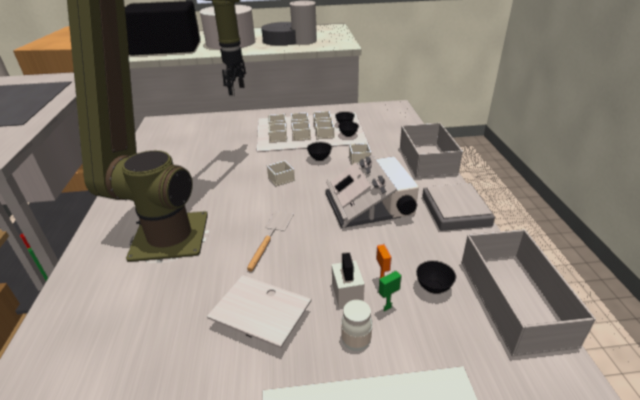

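View pics/top0.png

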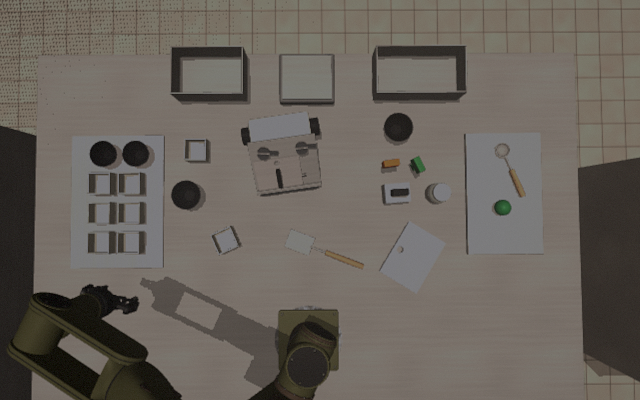

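View pics/wrist0.png

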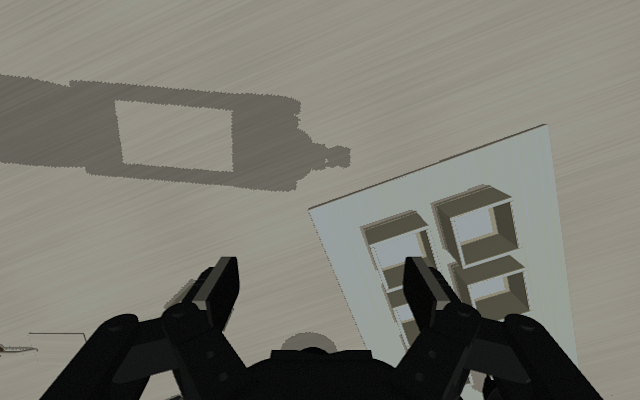

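```bash
python3 - <<'E'
import cv2
a=cv2.imread('pics/side0.png')[110:350,220:440];cv2.imwrite('pics/side0z.png',cv2.resize(a,None,fx=2.5,fy=2.5,interpolation=3))
a=cv2.imread('pics/top0.png')[120:280,230:440];cv2.imwrite('pics/top0z.png',cv2.resize(a,None,fx=3.7,fy=3.7,interpolation=3))
E
```

```text
(no output)
```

View pics/side0z.png

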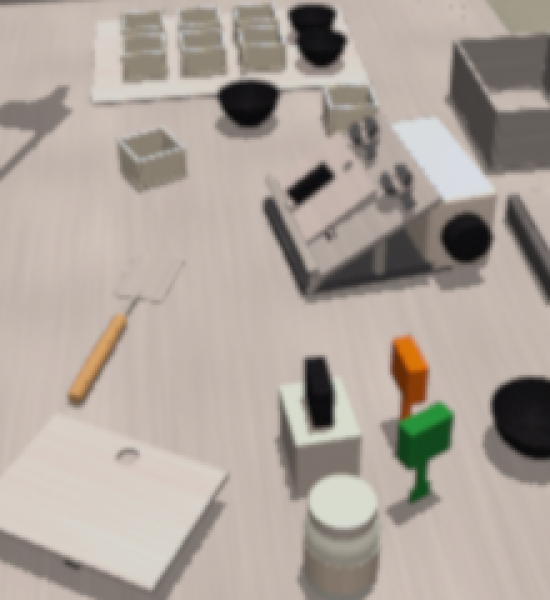

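View pics/top0z.png

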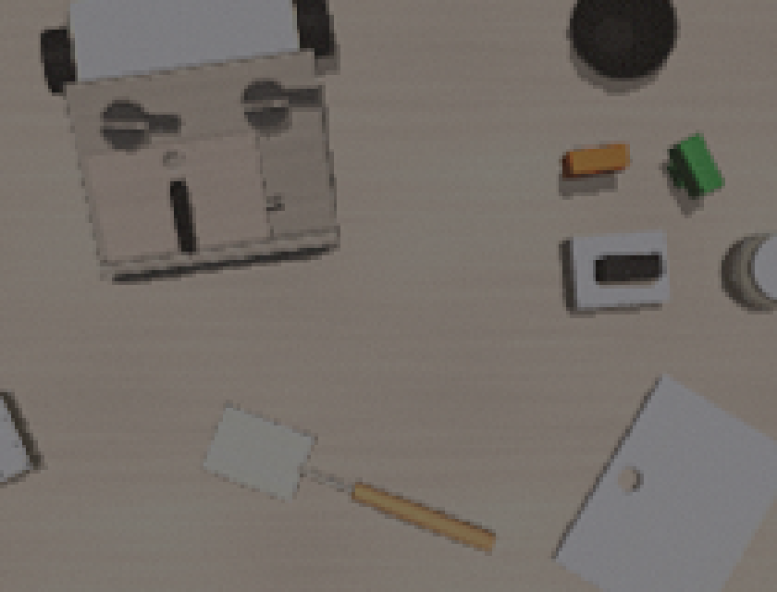

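The bed with the small guard is at top (285,160). The black key is in its stand at top (397,193), with the jar at (438,193) and the green and orange look-alikes behind. I'll get coarse positions from these two views, then close-ups.

```bash
python3 - <<'E'
from h import *
S=vision.get_image('side');T=vision.get_image('top')
for n,a,b in [('ledge',(335.1,195.6),(287.2,187.9)),('handle',(342.2,176.8),(278.3,176.6)),('hole',(359,176.3),(273.9,162.8)),('sl',(366,163),(264.5,152)),('sr',(377.9,182.8),(302,149)),('keyh',(347.7,256.4),(400.9,193)),('orange',(383,248),(391,163))]:
    x,r=tri([(S,a),(T,b)]);print(n,np.round(x,3),np.round(r,4))
print(current_tcp_rot(), R.from_rotvec(current_tcp_rot()).as_matrix().round(2).tolist())
E
```

```text
ledge [0.52  0.067 0.051] [0.0013 0.0013]
handle [0.55  0.093 0.103] [0.0048 0.0048]
hole [0.602 0.108 0.091] [0.0005 0.0005]
sl [0.631 0.135 0.122] [0.0014 0.0014]
sr [0.643 0.014 0.121] [0.0008 0.0008]
keyh [ 0.5   -0.301  0.126] [0.0021 0.0021]
orange [ 0.595 -0.273  0.116] [0.0003 0.0003]
[5.69878545e-01 3.08946807e+00 1.87395178e-06] [[-0.93, 0.36, 0.0], [0.36, 0.93, 0.0], [-0.0, 0.0, -1.0]]
```

```bash
cat >> h.py <<'E'
Q=['pin_tip','guard_handle','guard_hole','screw_left_slot','screw_right_slot','tongue_left','tongue_right','ledge','bed','guard']
def rotm(x,y,z): return R.from_matrix(np.array([x,y,z],float).T).as_rotvec()
DOWN=rotm([-1,0,0],[0,1,0],[0,0,-1])
def bedT(yaw,o):
    a=np.pi/6;u=np.array([np.cos(yaw),np.sin(yaw),0]);v=np.array([-u[1],u[0],0]);k=np.array([0,0,1.])
    T=np.eye(4);T[:3,0]=u*np.cos(a)+k*np.sin(a);T[:3,1]=v;T[:3,2]=-u*np.sin(a)+k*np.cos(a);T[:3,3]=o;return T
E
python3 - <<'E'
from h import *
import pickle
claw.command_gripper(0.0)
out=[]
for i,pos in enumerate([(0.53,0.10,0.30),(0.55,0.04,0.27)]):
    ctrl.move_ptp(pos,DOWN)
    p=vision.get_image('wrist');save(p,f'w1_{i}')
    d={}
    for q in Q:
        d[q]=[(np.round(r['uv'],1).tolist(),round(r['confidence'],2)) for r in vision.place_of(p,q)][:3]; print(q,d[q])
    out.append((p,d))
pickle.dump(out,open('v1.pkl','wb'));print(current_time_s(),current_joint_positions())
E
```

```text
pin_tip []
guard_handle [([311.7, 188.3], 0.89)]
guard_hole []
screw_left_slot [([352.7, 265.0], 0.65), ([313.8, 185.7], 0.24), ([288.5, 163.0], 0.21)]
screw_right_slot [([253.4, 280.0], 0.97)]
tongue_left []
tongue_right [([214.6, 281.9], 0.62)]
ledge [([292.7, 163.5], 0.94), ([213.9, 282.6], 0.27)]
bed [([304.8, 234.9], 0.91)]
guard [([316.0, 205.7], 0.81)]
pin_tip [([63.9, 133.5], 0.71), ([255.3, 282.7], 0.36)]
guard_handle [([366.8, 178.4], 0.92), ([369.4, 256.7], 0.41)]
guard_hole [([372.8, 230.1], 0.73)]
screw_left_slot [([413.7, 262.7], 0.72)]
screw_right_slot [([299.0, 280.6], 0.55)]
tongue_left [([369.9, 259.2], 0.72)]
tongue_right [([258.8, 283.9], 0.93)]
ledge [([344.0, 152.2], 0.82)]
bed []
guard [([366.8, 197.7], 0.76)]
6.425 [-3.39200921e-03  2.58967074e-01  1.52462318e+00  2.82171490e-05
  1.35762895e+00 -1.57480155e+00]
```

View pics/w1_0.png

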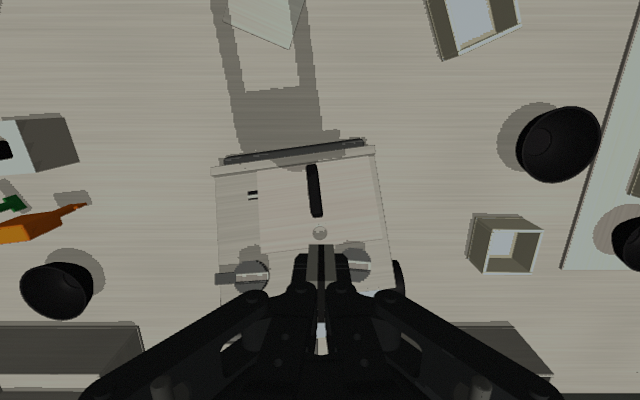

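View pics/w1_1.png

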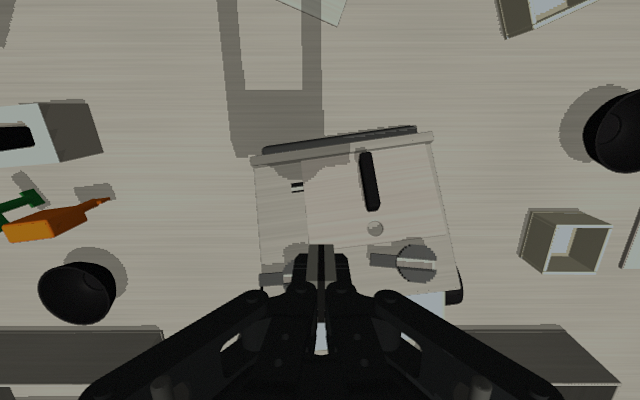

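```bash
cat > fit.py <<'E'
from h import *
from scipy.optimize import least_squares
def gpt(s,h,dy,t):  # s from low edge, h above underside
    return np.array([-.093+s*np.cos(t)-h*np.sin(t),dy,s*np.sin(t)+h*np.cos(t)])
def model(par,n,t):
    T=bedT(par[0],par[1:4]);dy=par[4]
    L={'ledge':np.array([-.093,0,.014]),'screw_left_slot':np.array([.043,.062,.016]),'screw_right_slot':np.array([.043,-.062,.016]),'bed':np.zeros(3),'pin_tip':np.array([0,0,.008]),
    'guard_handle':gpt(.043,.032,dy,t),'guard_hole':gpt(.093,0,dy,t),'guard':gpt(.055,0,dy,t),'hole_top':gpt(.093,.006,dy,t)}
    a=par[5];
    L['tongue_left']=np.array([.043-.048*np.sin(a),.062-.048*np.cos(a),.0115]);b=par[6];L['tongue_right']=np.array([.043-.048*np.sin(b),-.062-.048*np.cos(b),.0115])
    X=L[n];return T[:3,:3]@X+T[:3,3]
def fit(obs,t=np.radians(5),p0=(.1,.6,.08,.09,.03,.2,.2)):
    f=lambda par:np.concatenate([(proj(p,model(par,n,t))-uv)*w for p,n,uv,w in obs]+[[ (par[4]-.03)*10,(par[5]-.17),par[6]-.17]])
    s=least_squares(f,p0,loss='soft_l1',f_scale=2.0)
    for p,n,uv,w in obs: print(n,uv,np.round(proj(p,model(s.x,n,t))-uv,1))
    print(np.round(s.x,4));return s.x
E
python3 - <<'E'
from fit import *
import pickle
(a,da),(b,db)=pickle.load(open('v1.pkl','rb'))
S=vision.get_image('side');T=vision.get_image('top')
obs=[(a,'guard_handle',(311.7,188.3),1),(a,'screw_left_slot',(352.7,265),1),(a,'screw_right_slot',(253.4,280),1),(a,'tongue_right',(214.6,281.9),1),(a,'ledge',(292.7,163.5),1),(a,'bed',(304.8,234.9),1),(a,'guard',(316,205.7),1),(a,'hole_top',(320,233),1),
(b,'guard_handle',(366.8,178.4),1),(b,'guard_hole',(372.8,230.1),1),(b,'screw_left_slot',(413.7,262.7),1),(b,'tongue_left',(369.9,259.2),1),(b,'tongue_right',(258.8,283.9),1),(b,'ledge',(344,152.2),1),(b,'guard',(366.8,197.7),1),(b,'screw_right_slot',(299,280.6),1)]
s=[(S,'ledge',(335.1,195.6),1),(S,'guard_handle',(342.2,176.8),1),(S,'screw_right_slot',(377.9,182.8),1),(S,'screw_left_slot',(366.5,165),1),(T,'ledge',(287.2,187.9),1),(T,'guard_handle',(278.3,176.6),1),(T,'screw_left_slot',(264.5,152),1),(T,'screw_right_slot',(302,149),1)]
fit(obs);x=fit(obs+s);np.save('bed.npy',x)
p=a
for p,n in ((a,'o0'),(b,'o1')):
    im=p['pixels'].copy()
    for q in ['ledge','guard_handle','hole_top','screw_left_slot','screw_right_slot','tongue_left','tongue_right']:
        u=proj(p,model(x,q,np.radians(5)));cv2.circle(im,tuple(int(round(v)) for v in u),2,(0,0,255),-1)
    TT=bedT(x[0],x[1:4])
    c=[proj(p,TT[:3,:3]@np.array([i,j,0])+TT[:3,3]) for i,j in((-.103,-.11),(-.103,.11),(.077,.11),(.077,-.11))]
    cv2.polylines(im,[np.int32(np.round(c))],True,(0,255,0),1)
    im=cv2.resize(im[110:310,190:490],None,fx=2.6,fy=2.6);cv2.imwrite(f'pics/{n}.png',im)
E
```

```text
guard_handle (311.7, 188.3) [ 0.1 -0.1]
screw_left_slot (352.7, 265) [1.1 0.4]
screw_right_slot (253.4, 280) [-1.3 -2.9]
tongue_right (214.6, 281.9) [0.5 0.3]
ledge (292.7, 163.5) [-0.4  1.3]
bed (304.8, 234.9) [-4.   1.7]
guard (316, 205.7) [-0.7 -0.9]
hole_top (320, 233) [-2.  -0.1]
guard_handle (366.8, 178.4) [1.3 0.1]
guard_hole (372.8, 230.1) [-0.2 -0.7]
screw_left_slot (413.7, 262.7) [1.7 1.7]
tongue_left (369.9, 259.2) [0. 0.]
tongue_right (258.8, 283.9) [ 0.4 -0.4]
ledge (344, 152.2) [-2.5  1.4]
guard (366.8, 197.7) [ 0.6 -0.1]
screw_right_slot (299, 280.6) [ 2.2 -2.9]
[ 0.1312  0.6113  0.0758  0.0861  0.0235  0.2295 -0.0267]
guard_handle (311.7, 188.3) [ 0.4 -0.2]
screw_left_slot (352.7, 265) [0.8 0.5]
screw_right_slot (253.4, 280) [-1.6 -3.6]
tongue_right (214.6, 281.9) [0.2 0.3]
ledge (292.7, 163.5) [0.1 1. ]
bed (304.8, 234.9) [-4.   1.4]
guard (316, 205.7) [-0.6 -1. ]
hole_top (320, 233) [-2.1 -0.2]
guard_handle (366.8, 178.4) [ 1.6 -0. ]
guard_hole (372.8, 230.1) [-0.3 -0.8]
screw_left_slot (413.7, 262.7) [1.3 1.9]
tongue_left (369.9, 259.2) [-0.2 -0. ]
tongue_right (258.8, 283.9) [ 0.1 -0.3]
ledge (344, 152.2) [-2.   1.1]
guard (366.8, 197.7) [ 0.7 -0.2]
screw_right_slot (299, 280.6) [ 1.8 -3.6]
ledge (335.1, 195.6) [ 1.9 -0. ]
guard_handle (342.2, 176.8) [0.1 3.7]
screw_right_slot (377.9, 182.8) [ 1.1 -0.8]
screw_left_slot (366.5, 165) [-0.  -2.6]
ledge (287.2, 187.9) [ 0.5 -1. ]
guard_handle (278.3, 176.6) [0.7 3.3]
screw_left_slot (264.5, 152) [-1.8  0.1]
screw_right_slot (302, 149) [-1.1 -1.8]
[ 0.1227  0.6111  0.0758  0.0858  0.0234  0.2257 -0.0498]
```

View pics/o0.png

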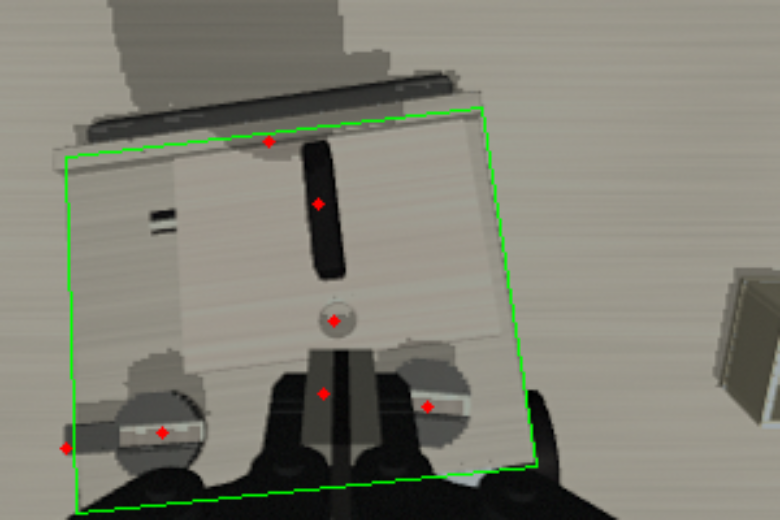

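View pics/o1.png

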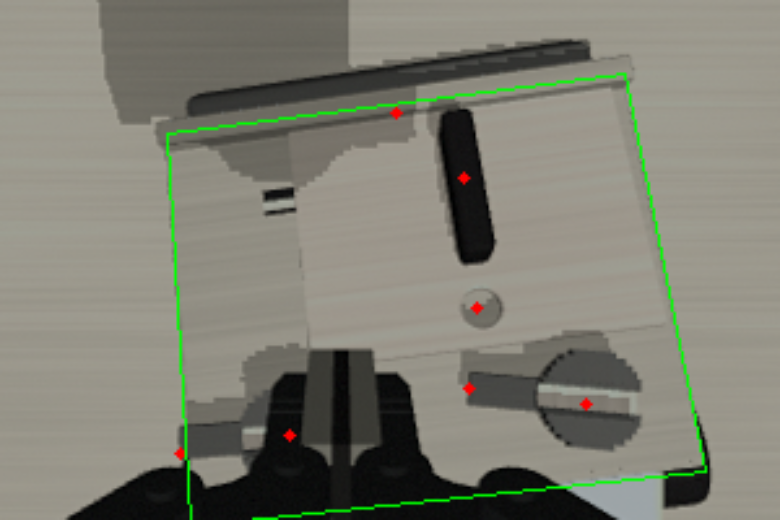

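```bash
cat >> fit.py <<'E'
def bedpose(x=None):
    x=np.load('bed.npy') if x is None else x
    return bedT(x[0],x[1:4])
def W(P,T): return T[:3,:3]@np.asarray(P,float)+T[:3,3]
E
python3 - <<'E'
from fit import *
T=bedpose();bx,by,bz=T[:3,0],T[:3,1],T[:3,2]
rot=rotm(-bx,by,-bz)
P=lambda y,z:W([-.053,y,z],T)
print(inverse_kinematics(P(.075,.037),rot),inverse_kinematics(P(.0,.037),rot))
ctrl.move_ptp(P(.072,.10),rot)
f0=current_ft_force()
print(ctrl.move_straight(P(.072,.038),v=.12,f_stop=8), current_ft_force()-f0)
f=ctrl.move_straight(P(.03,.038),v=.04,f_stop=1.5)
q=np.linalg.inv(T)@np.r_[current_tcp_pos(),1]
print('contact',f,q[:3].round(4),current_ft_force()-f0,current_time_s())
E
```

```text
[ 0.21055711  0.35604663  2.16085739 -0.40435716  0.11170249 -1.09258893] [ 0.01111532  0.34972326  2.17640219  0.53356961  0.10972067 -2.19849277]
False [ 0.88365372 -0.05023336 -1.29571872]Traceback (most recent call last):
  File "<stdin>", line 9, in <module>
rig.Unreachable: the arm cannot follow that straight line within its joint ranges
```

```bash
python3 - <<'E'
from fit import *
T=bedpose();bx,by,bz=T[:3,0],T[:3,1],T[:3,2]
q=np.linalg.inv(T)@np.r_[current_tcp_pos(),1];print(q[:3].round(4))
r0=R.from_matrix(np.array([-bx,by,-bz]).T)
for tilt in (10,15,20):
    rr=(R.from_rotvec(by*np.radians(tilt))*r0).as_rotvec(); print(tilt,R.from_rotvec(rr).as_matrix()[:,2].round(2),[np.round(inverse_kinematics(W([-.053,y,.04],T),rr),2) for y in(.07,.0)])
for y in(.062,-.062):
  for a in (0,.2,.8,1.6,1.85,2.0):
    for h in (.105,.15):
      rr=rotm(by*np.cos(a)+bx*np.sin(a),np.cross(-bz,by*np.cos(a)+bx*np.sin(a)),-bz)
      s=inverse_kinematics(W([.043,y,h],T),rr);print(y,a,h,None if s is None else np.round(s,2))
E
```

```text
[-0.0524  0.0717  0.0376]
10 [ 0.34  0.04 -0.94] [array([ 0.19,  0.35,  2.02, -0.05,  0.42, -1.46]), array([ 0.03,  0.34,  2.03,  0.08,  0.42, -1.74])]
15 [ 0.26  0.03 -0.97] [array([ 0.18,  0.36,  1.95, -0.03,  0.57, -1.49]), array([ 0.03,  0.36,  1.96,  0.04,  0.56, -1.7 ])]
20 [ 0.17  0.02 -0.98] [array([ 0.18,  0.38,  1.88, -0.02,  0.7 , -1.5 ]), array([ 0.04,  0.38,  1.89,  0.02,  0.7 , -1.67])]
0.062 0 0.105 [ 0.17  0.22  1.94 -0.05  0.47  0.09]
0.062 0 0.15 [ 0.17  0.13  1.92 -0.05  0.56  0.08]
0.062 0.2 0.105 [ 0.17  0.22  1.94 -0.05  0.47  0.29]
0.062 0.2 0.15 [ 0.17  0.13  1.92 -0.05  0.56  0.28]
0.062 0.8 0.105 [ 0.17  0.22  1.94 -0.05  0.47  0.89]
0.062 0.8 0.15 [ 0.17  0.13  1.92 -0.05  0.56  0.88]
0.062 1.6 0.105 [ 0.17  0.22  1.94 -0.05  0.47  1.69]
0.062 1.6 0.15 [ 0.17  0.13  1.92 -0.05  0.56  1.68]
0.062 1.85 0.105 [ 0.17  0.22  1.94 -0.05  0.47  1.94]
0.062 1.85 0.15 [ 0.17  0.13  1.92 -0.05  0.56  1.93]
0.062 2.0 0.105 [ 0.17  0.22  1.94 -0.05  0.47  2.09]
0.062 2.0 0.15 [ 0.17  0.13  1.92 -0.05  0.56  2.08]
-0.062 0 0.105 [-0.12  0.22  1.94  0.26  0.49 -0.44]
-0.062 0 0.15 [-0.13  0.13  1.92  0.23  0.59 -0.42]
-0.062 0.2 0.105 [-0.12  0.22  1.94  0.26  0.49 -0.24]
-0.062 0.2 0.15 [-0.13  0.13  1.92  0.23  0.59 -0.22]
-0.062 0.8 0.105 [-0.12  0.22  1.94  0.26  0.49  0.36]
-0.062 0.8 0.15 [-0.13  0.13  1.92  0.23  0.59  0.38]
-0.062 1.6 0.105 [-0.12  0.22  1.94  0.26  0.49  1.16]
-0.062 1.6 0.15 [-0.13  0.13  1.92  0.23  0.59  1.18]
-0.062 1.85 0.105 [-0.12  0.22  1.94  0.26  0.49  1.41]
-0.062 1.85 0.15 [-0.13  0.13  1.92  0.23  0.59  1.43]
-0.062 2.0 0.105 [-0.12  0.22  1.94  0.26  0.49  1.56]
-0.062 2.0 0.15 [-0.13  0.13  1.92  0.23  0.59  1.58]
```

```bash
python3 - <<'E'
from fit import *
T=bedpose();bx,by,bz=T[:3,0],T[:3,1],T[:3,2]
r0=R.from_matrix(np.array([-bx,by,-bz]).T)
rr=(R.from_rotvec(by*np.radians(14))*r0);rot=rr.as_rotvec();tz=rr.as_matrix()[:,2]
P=lambda y,z:W([-.053,y,z],T)-.019*tz
ctrl.move_straight(P(.072,.021),v=.1,rotation=rot)
f0=current_ft_force()
def push(y,v,fs):
    f=ctrl.move_straight(P(y,.021),v=v,f_stop=fs)
    q=np.linalg.inv(T)@np.r_[current_tcp_pos()+.019*tz,1]
    print(f,q[:3].round(4),(current_ft_force()-f0).round(2),round(current_time_s(),2))
push(.03,.04,1.2)
p=vision.get_image('wrist');save(p,'w2')
E
```

```text
True [-0.0537  0.0437  0.0209] [ 0.43 -0.08 -0.03] 9.85
```

View pics/w2.png

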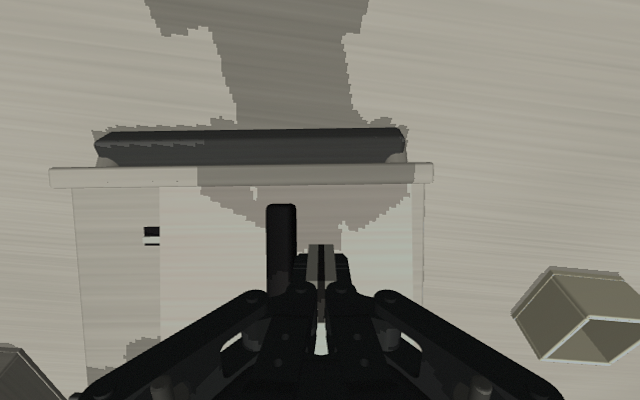

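```bash
cat > push.py <<'E'
from fit import *
T=bedpose();bx,by,bz=T[:3,0],T[:3,1],T[:3,2]
r0=R.from_matrix(np.array([-bx,by,-bz]).T)
rr=(R.from_rotvec(by*np.radians(14))*r0);rot=rr.as_rotvec();tz=rr.as_matrix()[:,2]
P=lambda y,z:W([-.053,y,z],T)-.019*tz
def push(y,v,fs):
    f=ctrl.move_straight(P(y,.021),v=v,f_stop=fs)
    q=np.linalg.inv(T)@np.r_[current_tcp_pos()+.019*tz,1]
    print(f,q[:3].round(4),current_ft_force().round(2),round(current_time_s(),2))
E
python3 - <<'E'
from push import *
push(.030,.04,7)
push(.018,.02,7)
p=vision.get_image('wrist');save(p,'w3')
push(.011,.02,7)
p=vision.get_image('wrist');save(p,'w4')
a=np.hstack([cv2.imread(f'pics/w{i}.png')[100:320,40:440] for i in (3,4)]);cv2.imwrite('pics/w34.png',a)
E
```

```text
False [-0.0527  0.0296  0.021 ] [ 0.31  0.1  -0.38] 10.43
False [-0.0529  0.0178  0.021 ] [0.43 0.81 0.04] 11.18
True [-0.0533  0.0157  0.021 ] [-0.69  3.12  2.23] 11.5
```

View pics/w34.png

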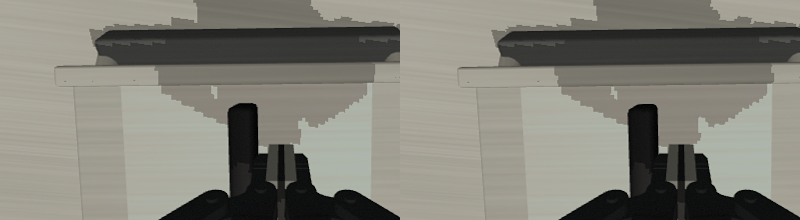

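```bash
python3 - <<'E'
from push import *
ctrl.move_straight(P(.022,.021),v=.08)
ctrl.move_straight(P(.022,.09),v=.2)
ctrl.move_ptp((0.58,-0.03,0.30),rotm([1,0,0],[0,-1,0],[0,0,-1]))
p=vision.get_image('wrist');save(p,'w5')
x=np.load('bed.npy')
for q in Q: print(q,[(np.round(r['uv'],1).tolist(),round(r['confidence'],2)) for r in vision.place_of(p,q)][:2], proj(p,model(np.r_[x[:4],0,x[5:]],q,0)).round(1))
print(current_time_s());import pickle;pickle.dump(p,open('v5.pkl','wb'))
E
```

```text
pin_tip [([230.1, 153.3], 0.6), ([40.8, 211.4], 0.4)] [229.7 154. ]
guard_handle [([242.1, 197.8], 0.61), ([509.6, 324.9], 0.57)] [240.8 198.3]
guard_hole [([488.7, 329.4], 0.93), ([234.2, 147.6], 0.82)] [230.7 149.6]
screw_left_slot [([152.2, 137.3], 0.7)] [154.9 134. ]
screw_right_slot [([275.1, 120.0], 0.78)] [274.2 118.6]
tongue_left [([205.4, 133.9], 0.58)] [204.7 134.3]
tongue_right [([322.8, 115.2], 0.6)] [320.9 108. ]
ledge [([254.8, 209.7], 0.64)] [252.2 209.2]
bed [([235.5, 148.5], 0.93), ([499.2, 210.7], 0.6)] [230.7 149.6]
guard [([517.0, 339.9], 0.96), ([241.6, 175.3], 0.59)] [240.9 173.2]
15.4417
```

View pics/w5.png

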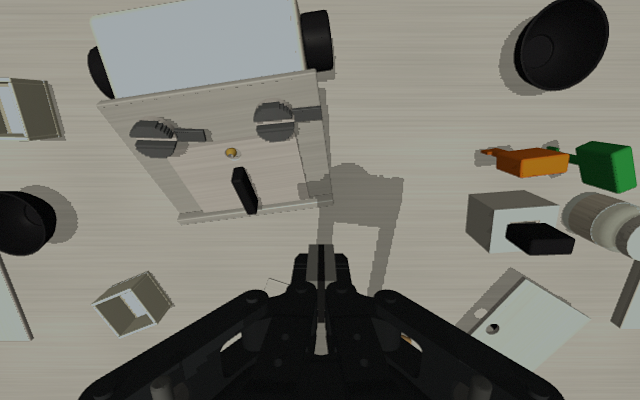

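The pin now shows brass inside the hole at (231,152), and the seated model projects within 1–2 px, so the guard is down. Next I'll refine the bed and screws with a closer view, then look at the key.

```bash
python3 - <<'E'
from fit import *
import pickle
rot=rotm([1,0,0],[0,-1,0],[0,0,-1])
def look(pos,n,qs):
    ctrl.move_ptp(pos,rot);p=vision.get_image('wrist');save(p,n);d={}
    for q in qs:
        d[q]=[(np.round(r['uv'],1).tolist(),round(r['confidence'],2)) for r in vision.place_of(p,q)][:3];print(n,q,d[q])
    return p,d
A=look((0.60,0.07,0.27),'w6',Q[:1]+Q[2:8])
K=['key','key_handle','stand']
B=look((0.47,-0.27,0.30),'w7',K)
C=look((0.43,-0.33,0.30),'w8',K)
pickle.dump((A,B,C),open('v6.pkl','wb'));print(current_time_s())
E
```

```text
w6 pin_tip []
w6 guard_hole [([319.9, 174.2], 0.82), ([561.7, 354.3], 0.79)]
w6 screw_left_slot [([250.2, 161.3], 0.63)]
w6 screw_right_slot [([381.8, 145.8], 0.56)]
w6 tongue_left [([298.7, 157.3], 0.89)]
w6 tongue_right [([427.8, 140.4], 0.83)]
w6 ledge [([327.0, 229.4], 0.87)]
w7 key [([345.8, 140.9], 0.85), ([325.2, 66.7], 0.73), ([394.7, 78.2], 0.62)]
w7 key_handle [([419.5, 60.3], 0.8), ([327.7, 51.7], 0.73), ([351.9, 156.0], 0.58)]
w7 stand [([343.3, 140.2], 0.74), ([351.3, 156.1], 0.33)]
w8 key [([300.0, 113.5], 0.85), ([278.0, 33.6], 0.77), ([347.4, 41.6], 0.59)]
w8 key_handle [([357.4, 10.5], 0.88), ([291.9, 113.8], 0.56), ([302.0, 111.4], 0.48)]
w8 stand [([297.8, 109.5], 0.87)]
18.5083
```

View pics/w6.png

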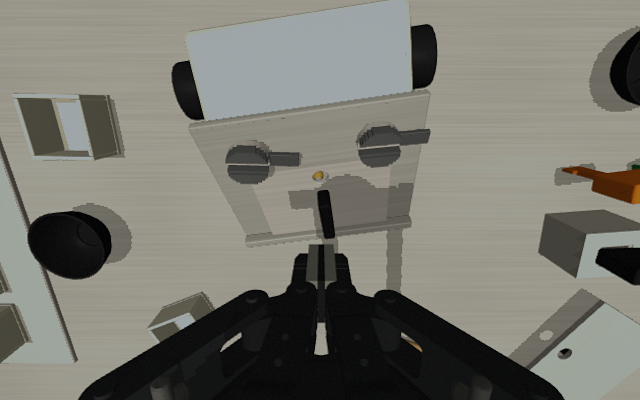

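View pics/w7.png

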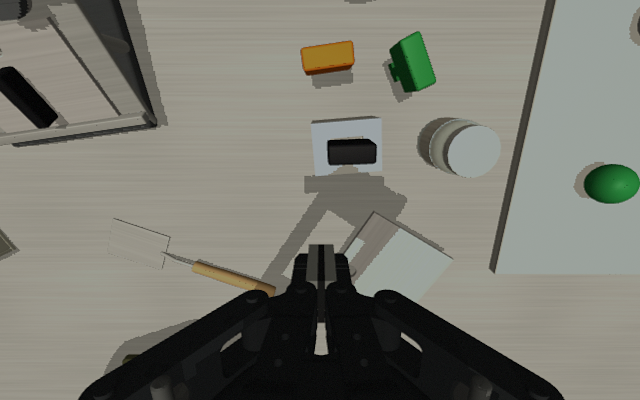

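View pics/w8.png

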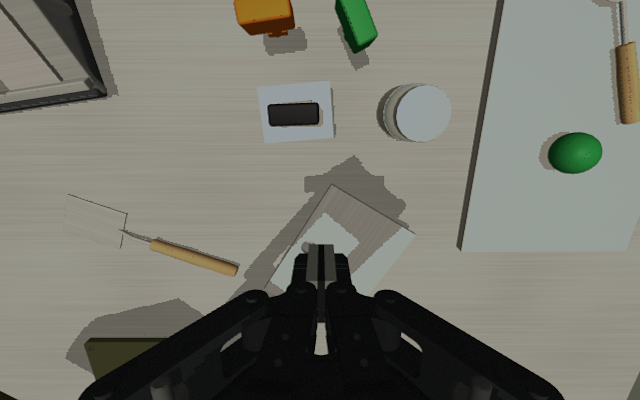

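```bash
python3 - <<'E'
from fit import *
import pickle
(A,B,C)=pickle.load(open('v6.pkl','rb'));v5=pickle.load(open('v5.pkl','rb'))
(a,da),(b,db)=pickle.load(open('v1.pkl','rb'))
w6=A[0]
obs=[(v5,'pin_tip',(231,152),1),(v5,'guard_handle',(242.1,197.8),1),(v5,'guard_hole',(234.2,147.6),1),(v5,'screw_left_slot',(152.2,137.3),1),(v5,'screw_right_slot',(275.1,120),1),(v5,'tongue_left',(205.4,133.9),1),(v5,'tongue_right',(322.8,115.2),1),(v5,'ledge',(254.8,209.7),1),(v5,'guard',(241.6,175.3),1),
(w6,'pin_tip',(318.5,175.5),1),(w6,'guard_hole',(319.9,174.2),.7),(w6,'screw_left_slot',(250.2,161.3),1),(w6,'screw_right_slot',(381.8,145.8),1),(w6,'tongue_left',(298.7,157.3),1),(w6,'tongue_right',(427.8,140.4),1),(w6,'ledge',(327,229.4),1)]
x1=fit(obs,0.)
obs2=[(a,'screw_left_slot',(352.7,265),1),(a,'screw_right_slot',(253.4,279),1),(a,'tongue_right',(214.6,281.9),1),(a,'ledge',(292.7,163.5),1),
(b,'screw_left_slot',(413.7,262.7),1),(b,'tongue_left',(369.9,259.2),1),(b,'tongue_right',(258.8,283.9),1),(b,'ledge',(344,152.2),1)]
x=fit(obs+obs2,0.);np.save('bed2.npy',x)
for p,n in ((w6,'o6'),):
    im=p['pixels'].copy();im=cv2.resize(im[80:260,170:450],None,fx=2.8,fy=2.8,interpolation=2)
    TT=bedT(x[0],x[1:4]);Z=lambda P:np.int32(np.round((proj(p,W(P,TT))-(170,80))*2.8+.9))
    for s,y in((x[5],.062),(x[6],-.062)):
        d=np.array([-np.sin(s),-np.cos(s),0]);
        for k in(-.02,.02): cv2.circle(im,tuple(int(v) for v in Z(np.array([.043,y,.027])+k*d)),2,(0,0,255),-1)
        cv2.polylines(im,[np.array([Z(np.array([.043+.02*np.cos(t),y+.02*np.sin(t),.027])) for t in np.arange(0,6.3,.2)])],True,(0,255,0),1)
        cv2.circle(im,tuple(int(v) for v in Z(np.array([.043,y,.0115])+.048*d)),2,(255,0,0),-1)
    cv2.polylines(im,[np.array([Z(c) for c in((-.103,-.11,0),(-.103,.11,0),(.077,.11,0),(.077,-.11,0))])],True,(0,255,0),1)
    cv2.imwrite(f'pics/{n}.png',im)
for p,_ in (B,C):
  for q in('key','stand'):
    for r in vision.trace(p,q)[:2]:
        m=np.uint8(r['region']);cs=max(cv2.findContours(m,0,1)[0],key=cv2.contourArea);rc=cv2.minAreaRect(cs)
        z=.12 if q=='key' else .07
        bp=np.array([onz(p,u,z)[:2] for u in cv2.boxPoints(rc)]);print(q,round(r['confidence'],2),np.round(rc[0],1),np.round(rc[1],1),bp.round(4).tolist(),bp.mean(0).round(4))
E
```

```text
pin_tip (231, 152) [-0.2  2.8]
guard_handle (242.1, 197.8) [0.9 1.1]
guard_hole (234.2, 147.6) [-1.6  2.6]
screw_left_slot (152.2, 137.3) [ 3.8 -2. ]
screw_right_slot (275.1, 120) [ 0.1 -1.1]
tongue_left (205.4, 133.9) [-0.1 -0.3]
tongue_right (322.8, 115.2) [-0.4  1. ]
ledge (254.8, 209.7) [-1.2  0.1]
guard (241.6, 175.3) [ 1.3 -1.5]
pin_tip (318.5, 175.5) [0.2 2.7]
guard_hole (319.9, 174.2) [-0.8 -1.2]
screw_left_slot (250.2, 161.3) [-1.2 -1.2]
screw_right_slot (381.8, 145.8) [-1.9 -2.7]
tongue_left (298.7, 157.3) [1.  0.4]
tongue_right (427.8, 140.4) [ 0.7 -0.7]
ledge (327, 229.4) [0.3 2.9]
[ 0.1305  0.6103  0.0744  0.0864 -0.0009  0.1835  0.1486]
pin_tip (231, 152) [-0.8  2.9]
guard_handle (242.1, 197.8) [0.8 1.2]
guard_hole (234.2, 147.6) [-1.5  2.7]
screw_left_slot (152.2, 137.3) [ 3.2 -2.1]
screw_right_slot (275.1, 120) [-0.4 -0.6]
tongue_left (205.4, 133.9) [-0.5  0.3]
tongue_right (322.8, 115.2) [-0.9 -2.3]
ledge (254.8, 209.7) [-1.9  0.3]
guard (241.6, 175.3) [ 1.3 -1.4]
pin_tip (318.5, 175.5) [-0.5  2.9]
guard_hole (319.9, 174.2) [-0.7 -1.1]
screw_left_slot (250.2, 161.3) 
[... 729 characters left out ...]
, [0.5711, -0.3827], [0.5584, -0.3444]] [ 0.5882 -0.3524]
stand 0.87 [347.2 145.1] [57.5 71.8] [[0.535, -0.2545], [0.5418, -0.3385], [0.4732, -0.3491], [0.4655, -0.2596]] [ 0.5039 -0.3004]
stand 0.47 [15.5 10. ] [20. 31.] [[0.6554, 0.0679], [0.6555, 0.0354], [0.6372, 0.0412], [0.6372, 0.0744]] [0.6463 0.0547]
key 0.95 [292.5 114. ] [23.  51.7] [[0.5123, -0.2754], [0.5141, -0.3268], [0.4919, -0.3276], [0.4901, -0.2749]] [ 0.5021 -0.3012]
key 0.83 [355.   22.6] [56.6 34.4] [[0.5985, -0.3369], [0.6081, -0.3653], [0.5662, -0.3866], [0.5556, -0.3569]] [ 0.5821 -0.3614]
stand 0.82 [294.8 111.9] [57.2 73.3] [[0.5305, -0.2556], [0.537, -0.339], [0.4735, -0.3453], [0.4662, -0.2568]] [ 0.5018 -0.2992]
```

View pics/o6.png

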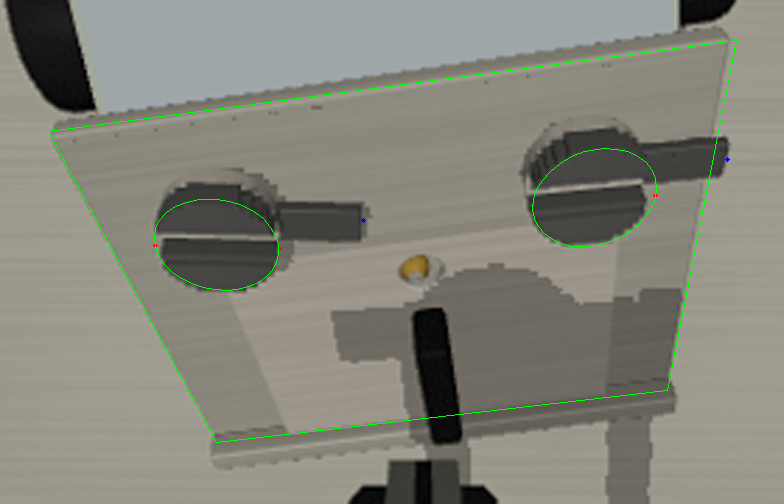

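```bash
python3 - <<'E'
from h import *
th=.06
tx=np.array([-np.sin(th),np.cos(th),0]);rot=rotm(tx,np.cross([0,0,-1],tx),[0,0,-1])
print(inverse_kinematics((.502,-.3005,.10),rot))
claw.command_gripper(0.7)
ctrl.move_ptp((.502,-.3005,.19),rot)
print(ctrl.move_straight((.502,-.3005,.100),v=.15,f_stop=10),current_tcp_pos())
claw.command_gripper(0.0,force=100)
print(current_opening(),current_ft_force(),current_tcp_pos(),current_time_s())
print(ctrl.move_straight((.502,-.3005,.20),v=.15,f_stop=25),current_ft_force(),current_opening())
p=vision.get_image('wrist');save(p,'w9');p=vision.get_image('side');save(p,'s9');print(current_time_s())
E
```

```text
[-6.11584648e-01  4.68397768e-01  1.67281324e+00 -4.44089210e-16
  1.00038165e+00 -6.71584648e-01]
False [ 0.50251697 -0.30095007  0.10063225]
0.2430394257733724 [-0.95184018  0.61718856  5.64028126] [ 0.50260595 -0.30095261  0.10122608] 21.8417
False [-0.42128199  0.51666059 -1.75283011] 0.2477364126065981
22.7583
```

View pics/w9.png

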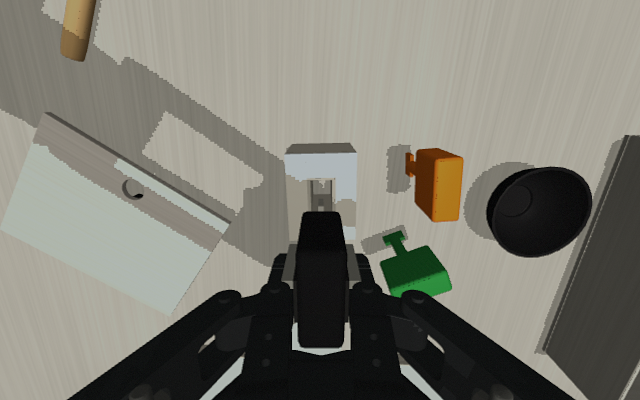

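View pics/s9.png

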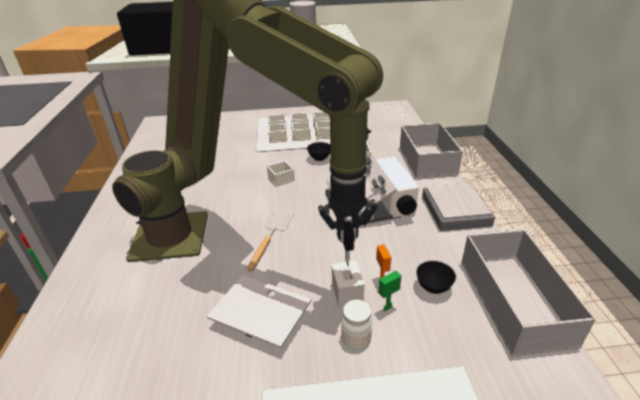

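Key is held upright, blade clear of the stand. Now to the right screw.

```bash
cat > scr.py <<'E'
from fit import *
T=bedpose(np.load('bed2.npy'));bx,by,bz=T[:3,0],T[:3,1],T[:3,2]
KZ=.0915
def rot(a):
    t=by*np.cos(a)-bx*np.sin(a)   # placeholder sign fixed below
    t=by*np.cos(a)+bx*np.sin(a)
    return rotm(t,np.cross(-bz,t),-bz)
def at(y,zb,x=.043): return W([x,y,zb+KZ],T)
def loc():
    return (np.linalg.inv(T)@np.r_[current_tcp_pos(),1])[:3]
def rd(tag=''):
    print(tag,(loc()-[0,0,KZ]).round(4),'F',(T[:3,:3].T@current_ft_force()).round(1),'M',(T[:3,:3].T@current_torque()).round(2),round(current_time_s(),2))
E
python3 - <<'E'
from scr import *
y=-.062;a=.04
ctrl.move_straight((.502,-.3005,.25),v=.3)
ctrl.move_ptp(at(y,.065),rot(a))
ctrl.move_straight(at(y,.036),v=.15)
rd('pre')
for n in('wrist','side','top'):
    p=vision.get_image(n);save(p,n+'10')
a=cv2.resize(cv2.imread('pics/side10.png')[120:240,310:440],None,fx=4,fy=4,interpolation=2);b=cv2.imread('pics/wrist10.png')
cv2.imwrite('pics/s10z.png',a)
E
```

```text
pre [ 0.0425 -0.0628  0.0352] F [-1.1  0.3 -0.7] M [ 0.02  0.38 -0.  ] 24.62
```

View pics/s10z.png

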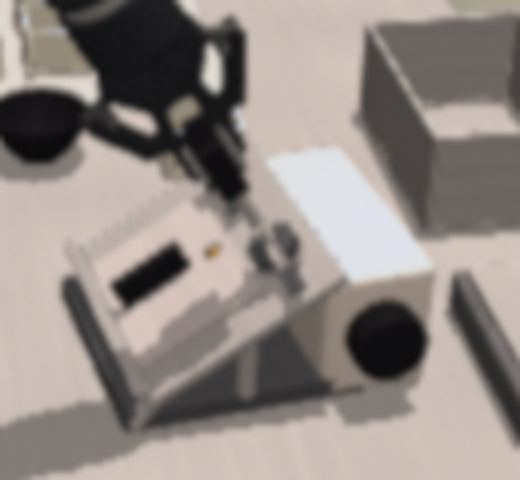

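View pics/wrist10.png

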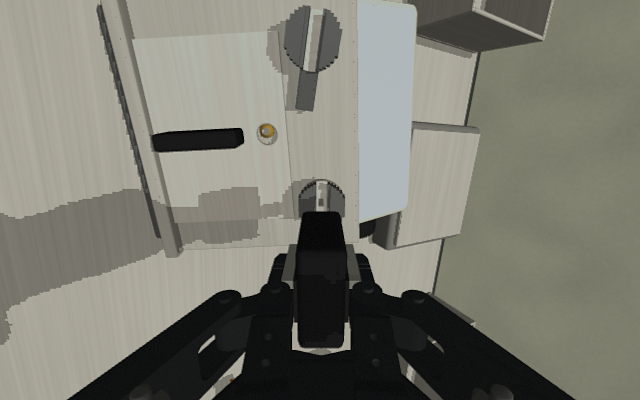

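The wrist view shows the right screw's slot at column ~321, in line with the key (~321). Insert.

```bash
python3 - <<'E'
from scr import *
y=-.062;a=.04
hit=ctrl.move_straight(at(y,.0185),v=.05,f_stop=6);rd(f'ins {hit}')
if not hit or loc()[2]-KZ<.022:
    for a in (.35,.7):
        ctrl.move_ptp(at(y,.0185),rot(a));rd(a)
E
```

```text
ins True [ 0.0429 -0.062   0.0178] F [0.6 1.  4.7] M [-0.01 -0.01 -0.01] 25.2
0.35 [ 0.0432 -0.0621  0.0182] F [ 1.1 -0.8 -2.5] M [-0.12  0.11  0.05] 25.6
0.7 [ 0.0431 -0.0621  0.0183] F [ 0.3 -1.3 -2.9] M [-0.27  0.15  0.03] 26.02
```

```bash
python3 - <<'E'
from scr import *
y=-.062
for a in (1.1,1.5,1.65,1.75,1.85):
    ctrl.move_ptp(at(y,.0185),rot(a));rd(a)
    if abs((T[:3,:3].T@current_torque())[2])>.3: break
p=vision.get_image('wrist');save(p,'w11');p=vision.get_image('side');save(p,'s11')
cv2.imwrite('pics/s11z.png',cv2.resize(cv2.imread('pics/s11.png')[120:240,310:440],None,fx=4,fy=4,interpolation=2))
E
```

```text
1.1 [ 0.043  -0.0622  0.0184] F [-0.8 -2.4 -3.7] M [-0.46  0.17  0.06] 26.49
1.5 [ 0.0429 -0.0622  0.0185] F [-0.1 -2.4 -3.5] M [-0.67  0.24  0.03] 26.96
1.65 [ 0.0429 -0.0621  0.0185] F [-0.3 -3.9 -3.8] M [-0.7   0.3   0.03] 27.23
1.75 [ 0.0428 -0.0621  0.0185] F [-1.8 -3.  -3.1] M [-0.87  0.34  0.02] 27.48
1.85 [ 0.0428 -0.0621  0.0184] F [-1.2 -4.5 -4. ] M [-1.03  0.38  0.15] 27.73
```

View pics/w11.png

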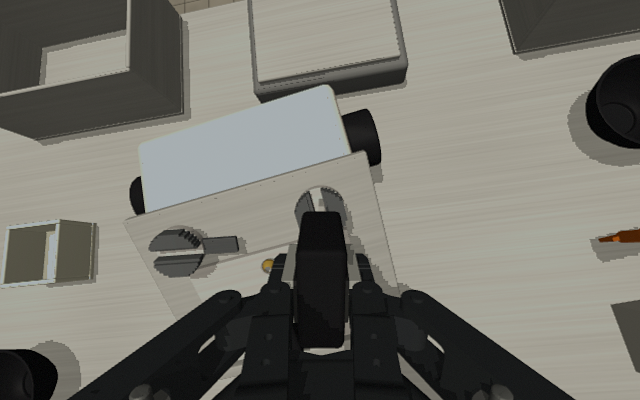

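View pics/s11z.png

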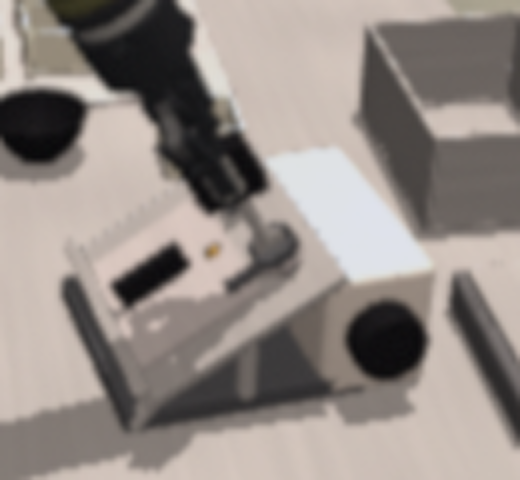

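```bash
python3 - <<'E'
from scr import *
y=-.062
for a in (1.92,1.99,2.06):
    ctrl.move_ptp(at(y,.0185),rot(a));rd(a)
    if abs((T[:3,:3].T@current_torque())[2])>.4: break
p=vision.get_image('wrist');save(p,'w12')
cv2.imwrite('pics/w12z.png',cv2.resize(cv2.imread('pics/w12.png')[130:330,220:420],None,fx=3,fy=3,interpolation=2))
E
```

```text
1.92 [ 0.0428 -0.0621  0.0184] F [-1.2 -4.6 -4.1] M [-1.21  0.53  0.66] 28.07
```

View pics/w12z.png

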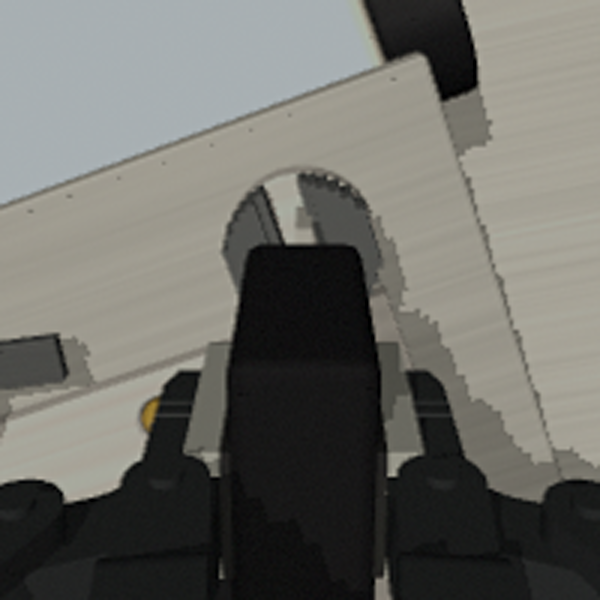

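The torque step to 0.66 N·m means the stop is reached, and the slot lies parallel to the bed's side edge. Next I back off within the play, withdraw, and do the left screw.

```bash
python3 - <<'E'
from scr import *
ctrl.move_ptp(at(-.062,.0185),rot(1.7));rd('relief')
ctrl.move_straight(at(-.062,.065),v=.15);rd('up')
ctrl.move_ptp(at(.062,.065),rot(.19))
ctrl.move_straight(at(.062,.036),v=.15);rd('pre')
p=vision.get_image('wrist');save(p,'w13')
E
```

```text
relief [ 0.0429 -0.0613  0.0187] F [-0.9  0.8 -1.7] M [-0.06  0.38 -0.03] 28.45
up [ 0.0435 -0.0618  0.0654] F [-0.8 -0.6 -1.7] M [-0.01  0.38  0.04] 28.91
pre [0.0421 0.0612 0.0353] F [-1.4  0.4 -1.4] M [0.05 0.42 0.03] 30.21
```

View pics/w13.png

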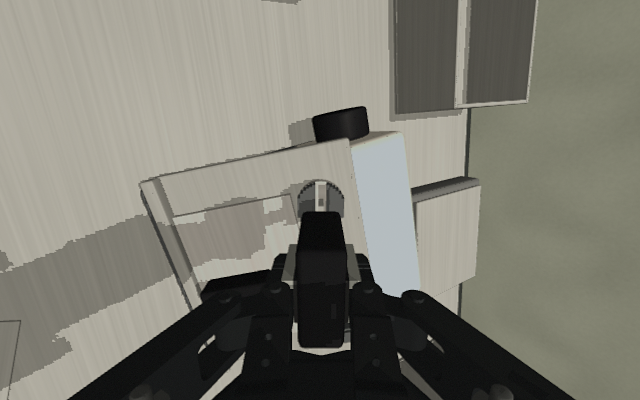

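Slot again at column ~321, in line with the key.

```bash
python3 - <<'E'
from scr import *
y=.062
hit=ctrl.move_straight(at(y,.0185),v=.05,f_stop=6);rd(f'ins {hit}')
if not hit or loc()[2]-KZ<.022:
    for a in (.8,1.5,1.75,1.85,1.91,1.97,2.03):
        ctrl.move_ptp(at(y,.0185),rot(a));rd(a)
        if a>1.6 and abs((T[:3,:3].T@current_torque())[2])>.4: break
p=vision.get_image('wrist');save(p,'w14')
E
```

```text
ins True [0.0432 0.062  0.0185] F [0.6 0.2 5.4] M [-0.01  0.1   0.02] 30.67
0.8 [0.0425 0.0621 0.0185] F [-1.2  0.   3.5] M [ 0.16  0.73 -0.03] 31.3
1.5 [0.0426 0.0618 0.0185] F [-2.5 -1.7  4.8] M [-0.29  0.75  0.02] 32.01
1.75 [0.0425 0.0618 0.0185] F [-3.4 -1.5  4.4] M [-0.44  0.84  0.01] 32.36
1.85 [0.0425 0.0616 0.0185] F [-1.9 -1.6  4.3] M [-0.48  0.88  0.17] 32.61
1.91 [0.0425 0.0616 0.0185] F [-2.7 -1.7  5.1] M [-0.46  0.88  0.58] 32.86
```

View pics/w14.png

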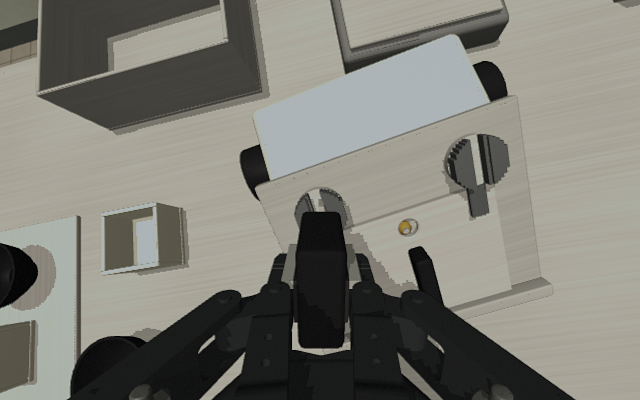

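```bash
python3 - <<'E'
from scr import *
ctrl.move_ptp(at(.062,.0185),rot(1.7))
ctrl.move_straight(at(.062,.075),v=.15);rd('up')
p=vision.get_image('wrist');save(p,'w15')
ctrl.move_ptp(at(-.02,.14),rot(.9))
th=.08
tx=np.array([-np.sin(th),np.cos(th),0]);r=rotm(tx,np.cross([0,0,-1],tx),[0,0,-1])
ctrl.move_ptp((.502,-.300,.23),r)
ctrl.move_straight((.502,-.300,.185),v=.15)
print(current_tcp_pos(),current_opening(),current_time_s())
p=vision.get_image('wrist');save(p,'w16');p=vision.get_image('side');save(p,'s16')
cv2.imwrite('pics/s16z.png',cv2.resize(p['pixels'][150:350,300:440],None,fx=3,fy=3,interpolation=2))
E
```

```text
up [0.0433 0.0621 0.075 ] F [-0.8 -0.7 -1.8] M [-0.01  0.36 -0.01] 33.75
[ 0.50215564 -0.29904281  0.18522573] 0.24762695545012975 36.625
```

View pics/w15.png

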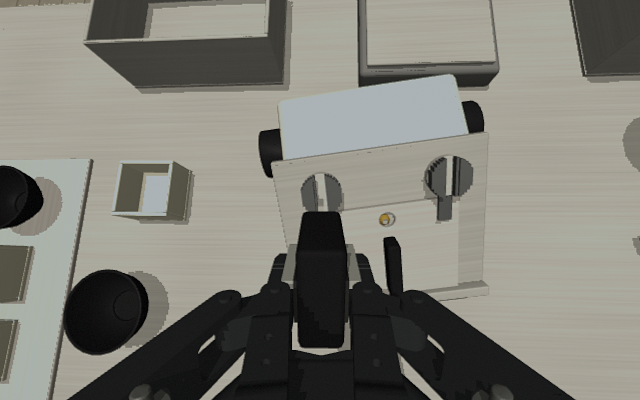

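View pics/w16.png

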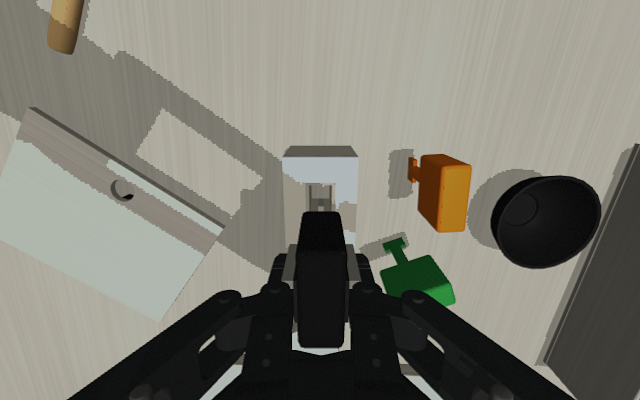

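View pics/s16z.png

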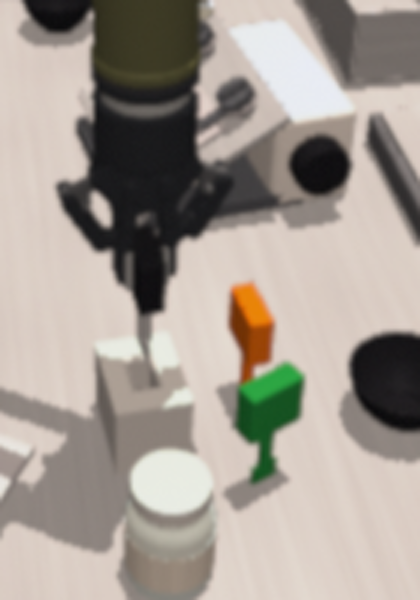

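The pocket is centred at column ~320, in line with the key. Lowering it in.

```bash
python3 - <<'E'
from h import *
hit=ctrl.move_straight((.502,-.3005,.118),v=.1,f_stop=8);print(hit,current_tcp_pos(),current_ft_force())
if not hit:
    hit=ctrl.move_straight((.502,-.3005,.098),v=.04,f_stop=6);print(hit,current_tcp_pos(),current_ft_force())
p=vision.get_image('side');save(p,'s17');print(current_time_s())
cv2.imwrite('pics/s17z.png',cv2.resize(p['pixels'][150:350,300:440],None,fx=3,fy=3,interpolation=2))
E
```

```text
False [ 0.50249257 -0.30088521  0.11853127] [ 0.46347791  0.18284574 -1.48114741]
True [ 0.50217154 -0.30056704  0.10127046] [-0.43591886  1.0461841   5.32350424]
38.0417
```

View pics/s17z.png

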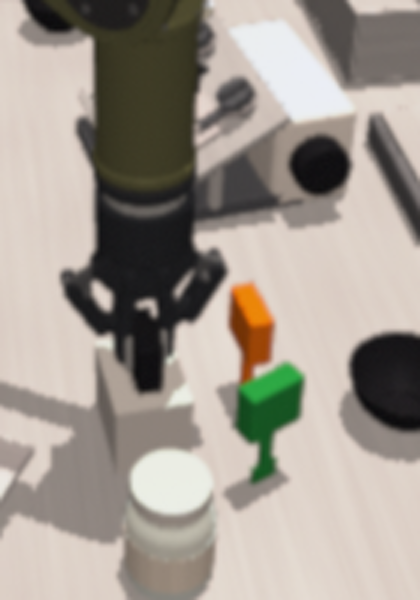

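```bash
python3 - <<'E'
from fit import *
claw.command_gripper(0.7)
ctrl.move_straight((.502,-.3005,.20),v=.15);print(current_ft_force(),current_opening())
p=vision.get_image('wrist');save(p,'w18')
ctrl.move_ptp((0.52,-0.08,0.32),rotm([1,0,0],[0,-1,0],[0,0,-1]))
p=vision.get_image('wrist');save(p,'w19');s=vision.get_image('side');save(s,'s19')
x=np.load('bed2.npy');x[4]=0;x[5]=x[6]=1.6
for q in ['pin_tip','guard_handle','guard_hole','tongue_left','tongue_right','key_handle','stand']: print(q,[(np.round(r['uv'],1).tolist(),round(r['confidence'],2)) for r in vision.place_of(p,q)][:3], proj(p,model(x,q,0)).round(1) if q[:3] not in('key','sta') else '')
print(proj(p,(.502,-.3,.12)),current_time_s())
E
```

```text
[ 0.85053857 -0.01209892 -0.59290064] 0.7017810682871656
pin_tip [([185.2, 95.7], 0.69)] [186.1  99.6]
guard_handle [([480.6, 292.0], 0.86), ([203.2, 146.6], 0.57)] [200.1 147.3]
guard_hole [([191.5, 92.5], 0.94), ([459.6, 290.0], 0.82)] [187.8  96.1]
tongue_left [([132.6, 113.8], 0.73), ([202.1, 145.0], 0.23)] [134.  112.4]
tongue_right [([237.0, 103.1], 0.75)] [239.1  98.1]
key_handle [([507.0, 196.0], 0.97), ([580.0, 112.1], 0.92), ([499.9, 106.9], 0.56)] 
stand [([463.8, 173.5], 0.95)] 
[508.71669942 193.45876622] 41.5833
```

View pics/w18.png

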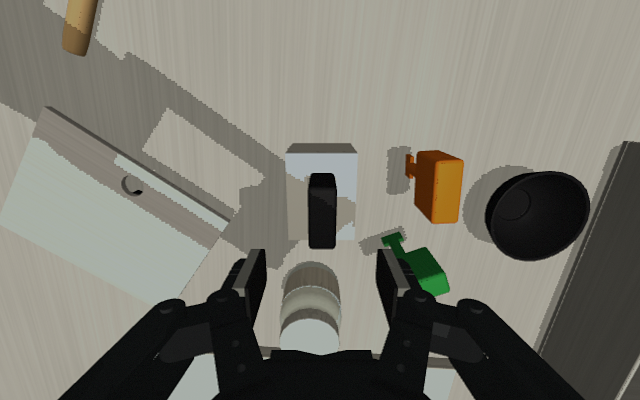

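View pics/w19.png

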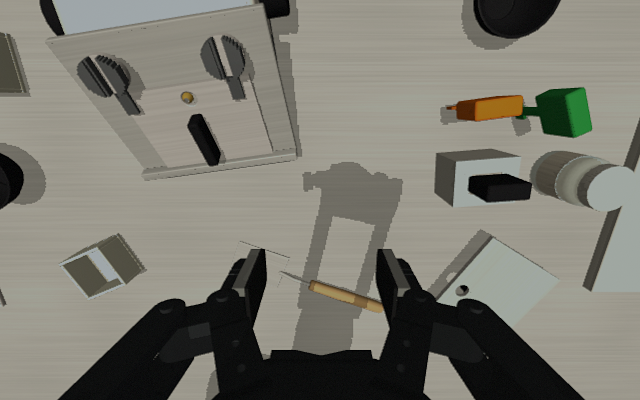

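View pics/s19.png

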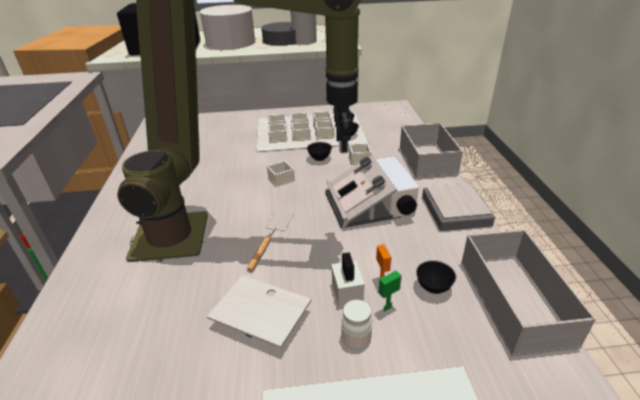

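Both tongues lie down the slope over the guard, with ends at (135,108) and (237,95). The pin shows in the hole at (186,97), and the key hangs fully down in its stand with the gripper clear. Handing in.

```bash
python3 -c "
from rig import *
ctrl.finish_job();print(current_time_s())"
```

```text
the job is handed in; nothing more can be done
the job is handed in; nothing more can be done
```

The job is done and handed in at about 42 s of the 72 s allowed; no verdict was reported.

- **Guard:** I nudged it right along the ledge by its handle until the pin caught it. In the last wrist picture the brass pin shows in its hole. The seated-guard model fits to about 1–4 px, including a steady 4 px row offset at the pin that was there before.
- **Screws:** I turned the right one, then the left, clockwise with the key until the torque about the screw axis jumped to about 0.6 N·m at the stops (0.66 right, 0.58 left). Both tongues now point down the slope over the guard. The network's tongue points agree with the 1.6 rad model to about 2 px on the left and 5 px on the right.
- **Key:** It is back in its stand. It touched down at TCP height 0.1013 m, against 0.1012 m when I gripped it, so it is fully down. I let go and moved the gripper clear.
- **Other items:** I never went near the bowls, dishes, jar and look-alikes, and they look unmoved in the last side picture. I did not measure their positions.

No check failed. The only false signal was one early stop during the push, which was sensor noise just before the fingers reached the handle. An earlier approach line tilted to the bed could not be reached, so I pushed with the tool about 14° off the bed's normal instead.

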